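# Flip the hexagon key and pull the board clamp tight

## Task

The clamp that holds the chopping board is only finger tight, and the hexagon key still stands in its cap screw by the long arm. Lift the key out, turn it over and seat its short arm fully home in the screw, pressing gently; then use the long arm as the lever to turn the stiff screw clockwise, seen from above, until it meets its stop, and pull it up firmly there with 10 to 14 N near the arm's outer end, no more. Leave the key fully seated in the screw and let go, and do not disturb the things standing around.

Things in the scene. Friction and masses are not known exactly. Their poses are not given: they have to be found in the camera images.
- board_clamp: Fixed clamp and chopping board. Origin on the worktop straight below the screw's vertical axis; x points from the board to the clamp. Board 150 x 210 x 18 mm (x -172 to -22 mm, y -105 to 105 mm). Dark steel base 60 x 56 mm (x -16 to 44), over it a jaw plate 94 x 50 mm (x -48 to 46), top 32 mm above the worktop; on it a washer and the screw head.
- clamp_screw (a joint): Turn of the cap screw in the clamp's jaw plate (rad): about 0 as found, growing clockwise seen from above; solid stop at 1.05. Stiff: 0.9 N m of dry friction all the way (6.5 N at 140 mm from the axis); it stays where it is left. At the stop the push rises steeply; key and socket give by about 0.15 rad meanwhile.
- socket_rim (a point): Centre of the mouth of the hexagon socket in the screw head (head 40 mm across, rim 64 mm above the worktop). Turns with the screw; z up. Socket 23 mm across flats, 28 mm deep, with a 1.5 mm wide, 1.5 mm deep lead-in at the mouth. One pair of flats faces +-x of this frame, the others at 60 degree steps.
- socket_floor (a point): Centre of the flat floor of the socket, on the screw's axis, 36 mm above the worktop.
- hex_key: Steel L-shaped hexagon key, 22 mm across flats, about 0.55 kg. Origin where the arms' axes meet at the bend. Long arm along its -z, tip at 170 mm; short arm along its +x, tip at 75 mm. On both arms one pair of flats faces +-y. Centre of mass 59 mm down the long arm, 11 mm towards the short arm. At the start it stands long arm down in the socket, short arm along the clamp's +y, leaning 3 degrees.
- key_long_tip (a point): Centre of the end face of the key's long arm, axes as the key's. Both arms slim to 20.5 mm over the last 3 mm. The key goes into the socket at any of six angles, with about 5 degrees of turning play either way.
- key_short_tip (a point): Centre of the end face of the key's short arm, axes as the key's. Fully home it stands on the socket floor; then the long arm is level, its axis about 111 mm above the worktop (its outer end may hang a few mm).
- honey_jar: Bystander: glass jar, 62 mm wide, 86 mm high, standing to the left; origin under its centre.
- mug: Bystander: white mug, 92 mm wide with handle, 95 mm high, standing to the right; origin under its centre.
- egg_timer: Bystander: egg timer, 62 mm wide, 57 mm high, standing to the left; origin under its centre.
- clamp_jaw (a joint): Elastic twist of the steel jaw plate under the screw (rad), clockwise positive: the screw's torque over 80 N m/rad, so 0.011 while the screw turns, 0.0175 with 10 N and 0.0245 with 14 N at 140 mm from the axis; above 0.034 (2.7 N m) the screw is overstrained. Its small readings are noisier than the force felt.
There are look-alikes about, which are no part of the job. There is more than one size of the hex_key; the one meant has the size given above.

How it is judged (in metres and radians):
On the way, in this order (a step that is already met when the one before it is completed fails the run):
1. the key has been lifted out of the screw (height (world z) of key_long_tip above 0.07 m), for 0.1 s.
2. the short arm is fully home in the screw's socket and the screw has not yet been turned (horizontal distance between key_short_tip and socket_floor below 0.004 m and z of key_short_tip in the frame of socket_floor below 0.004 m and angle between the x axis of key_short_tip and the z axis of socket_floor, either way round below 0.12 rad and value of joint clamp_screw below 0.3 rad), for 0.2 s.
3. the screw has been turned half way by the key's long arm, the short arm home in it (value of joint clamp_screw between 0.5 and 0.95 rad and horizontal distance between key_short_tip and socket_floor below 0.004 m and z of key_short_tip in the frame of socket_floor below 0.006 m), for 0.1 s.
4. the screw has been pulled up firmly against its stop (at least 1.4 N m) (value of joint clamp_screw above 1.03 rad and value of joint clamp_jaw above 0.0175 rad and horizontal distance between key_short_tip and socket_floor below 0.004 m and z of key_short_tip in the frame of socket_floor below 0.006 m), for 0.1 s.
At the end, for the whole second after the job is handed in: The screw stands at its stop (joint over 1.03); the key's short arm is in the socket, its end within 4 mm of the floor and 4 mm of the axis, leaning less than 0.12 rad; the key is at rest and released (value of joint clamp_screw above 1.03 rad and horizontal distance between key_short_tip and socket_floor below 0.004 m and z of key_short_tip in the frame of socket_floor below 0.004 m and angle between the x axis of key_short_tip and the z axis of socket_floor, either way round below 0.12 rad and linear speed of hex_key below 0.01 m/s); the robot touches nothing.
It fails at once if the key is pressed on the screw with more than 30 N before its short arm is home (horizontal distance between key_short_tip and socket_floor below 0.02 m and z of key_short_tip in the frame of socket_floor above 0.006 m and contact force between hex_key and clamp_screw above 30 N).
It fails at once if the screw is overstrained (more than 2.7 N m) (value of joint clamp_jaw above 0.034 rad).
It fails at once if the screw is turned with the long arm still in the socket (value of joint clamp_screw above 0.3 rad and distance between key_long_tip and socket_floor below 0.03 m).
It fails at once if the honey jar, the mug or the egg timer is pushed away or tipped (moved by more than 30 mm) (distance of any of honey_jar, mug, egg_timer from where it was at the start of the episode above 0.03 m).
It also fails if it takes over 72 s, if anything falls off the work surface, if the arm or the gripper's body presses on something with over 40 N, if the wrist force passes 120 N, or if a joint passes its speed limit or range.

## Robot

A 7-joint arm with a two-finger parallel gripper is mounted at the origin on a cart in front of the work surface, level with it; the furniture and walls round the work are solid. World frame = base frame: x ahead of the robot, y to its left, z up, the work surface at z = 0. Lengths are in m, angles in degrees, forces in N, time in s.
With the tool pointing down it reaches from about 0.4 to 0.85 m from the base axis. Payload 10.4 kg.
Tool frame: the origin (TCP) lies at the very end of the fingers, on their centre line; the grasp point (between the pads) lies bot.grasp_offset behind it (bot.grasp_offset is the distance from the TCP to the grasp point, in m); z points along the fingers, y is the line along which they close (so a half turn about z gives the same grasp; the last joint's range is limited). The gripper opens to 87 mm and grips with 3 to 60 N. Pads are 19 mm wide; open, the fingers measure 117 mm over their backs; the gripper's body (75 mm by 190 mm) begins 51 mm behind the grasp point.
Start: joints at [-77.269, 19.034, -3.707, 83.658, 1.238, 77.344, -5.071], TCP at [0.151, 0.606, 0.223] pointing down, gripper open.
Joint ranges: [-148.97, 148.97], [-28.65, 121.19], [-84.17, 76.75], [9.2, 138.47], [-72.65, 252.65], [3.7, 117.97], [-149.18, 149.18]. Speed limits (degrees/s): [127.2, 127.2, 159.86, 159.86, 180, 180, 180].

## Interface

Orientations are given as a 3x3 rotation matrix whose columns are the frame's x, y, z axes.
In Python, from cell import monitor, read_camera, finish_job, finder, bot gives the robot as it stands.
- The arm moves only by the shell command python3 -m jog 'ROWS' [OPENING] [FORCE]. ROWS is 1 to 8 rows, parted by a bar, with the numbers parted by commas; each row has 6 numbers: dx, dy, dz in m, then a rotation vector rx, ry, rz in degrees; each row is the pose to reach, as a shift and turn from the pose commanded when the command began, along the tool's axes at that moment; what a row does not reach only later rows make up. A row lasts 1/10 s, in which the tool goes at most 0.05 m and 8.59 degrees, less where a joint would pass 70% of its speed; a pose out of reach is approached as far as the arm can. OPENING is the finger opening in m, set as the command begins (- or left out keeps the last). The fingers move at their own pace and stop on an object; FORCE is the grip in N (left out, the last holds). Time passes only in rows, so rows that do not move let the fingers close. It prints the time, the measured TCP pose, the force, the opening and the grip force at its end. Input that does not fit is refused with a message, and nothing moves.
- monitor.get_obs(): the state, without advancing time (a new reading comes with each control period).
- read_camera(name): name is "side" or "top"; returns a dict with "frame" (384x512x3 uint8, red, green, blue), "depth" (384x512 float32, m along the optical axis (not along the pixel's ray), 0 where there is no reading), "fx", "fy", "cx", "cy" (pixels), "R" (3x3) and "t" (3): a world point X has camera coordinates R X + t. Camera axes: x right, y down, z forward; pixel columns grow to the right and rows downward; lengths in m; the calibration is good to about 2 mm. A picture is of the moment at which its call begins.
- finish_job(): hands the job in; it is judged then, once.
Trained networks look in the newest picture that a camera, given by its name, has taken for a name from the list of things; names that differ only in an ending like _2 or _b are one class to them, and where a whole thing is asked for, a point or a joint stands for the part that bears it (a point fixed in the world has none). Each returns a list of dicts, best first, with "p" (0 to 1); they miss things now and then, are a little off and sometimes report something else, mostly with a low value. They report only what shows in the picture. A call takes as long as a camera call. They do not tell look-alikes from the thing itself.
- finder.search_frame(camera, target): "point" ([x, y, z] in m, in the coordinates of the camera as it stood for that picture, good to about 4 mm: the middle of the surface that is visible of it).
- finder.cut_out(camera, target): "mask" (384x512 bool, what is visible of it).
The state is a dict: "t": time; "joint_pos": joint angles; "dq": joint speeds; "joint_torque": joint torques, N m; "eef_pos": TCP position; "eef_rot": TCP orientation; "force": force on the tool from outside, world axes, zero at the start; "torque": the same for the moment, N m; "width": finger opening in m; "grasp_force": force on a finger pad.
Only numpy, scipy, OpenCV 4.12 (cv2) and the standard library are available. Lean on these libraries where they do the work, as an engineer would, in place of code of your own. Each camera call takes 0.05 s, during which the arm holds its last target. There are 200 camera calls.

## Working session

There is one attempt and no reset: what is moved stays moved. The work goes in short steps, Python scripts to look and compute and a shell command to move; the robot and the scene stay as the last step left them, time stands still between calls to the robot, and variables do not carry over. Pictures are saved under pics/ and viewed, at most 11 in all, crops included, and the job is handed in when it is done.

```bash
mkdir -p pics; cat > h.py <<'E'
import numpy as np, cv2
from cell import monitor, read_camera, finish_job, finder, bot
def world(c,p): return c["R"].T@(np.asarray(p)-c["t"])
def cloud(c):
    d=c["depth"]; v,u=np.mgrid[:384,:512]
    P=np.stack([(u-c["cx"])/c["fx"]*d,(v-c["cy"])/c["fy"]*d,d],-1)
    return (P-c["t"])@c["R"]   # world, HxWx3
def save(c,n): cv2.imwrite("pics/"+n,c["frame"][...,::-1])
E
python3 - <<'E'
from h import *
ims=[]
for n in("side","top"):
    c=read_camera(n); ims.append(c["frame"]); np.savez(n+".npz",**c)
    print(n,"campos",-c["R"].T@c["t"],c["fx"])
    for t in("hex_key","clamp_screw","board_clamp","honey_jar","mug","egg_timer","socket_rim","key_long_tip","key_short_tip"):
        for r in finder.search_frame(n,t)[:3]:
            p=r["point"]; print(t,round(r["p"],2),world(c,p).round(3),[round(c["fx"]*p[0]/p[2]+c["cx"]),round(c["fy"]*p[1]/p[2]+c["cy"])])
im=np.vstack(ims); cv2.imwrite("pics/a.png",cv2.resize(np.hstack(ims),(800,300))[...,::-1]); save({"frame":ims[0]},"side.png"); save({"frame":ims[1]},"top.png")
o=monitor.get_obs(); print(o, bot.grasp_offset)
E
```

```text
side campos [ 0.26483914 -0.59594475  1.10319778] 432.2922067241805
hex_key 0.68 [ 0.646 -0.064  0.017] [276, 219]
hex_key 0.66 [ 0.516 -0.131  0.195] [248, 225]
clamp_screw 0.52 [ 0.506 -0.151  0.063] [250, 258]
board_clamp 0.95 [ 0.422 -0.14   0.019] [221, 276]
honey_jar 0.75 [0.435 0.26  0.066] [161, 164]
mug 0.96 [ 0.684 -0.361  0.051] [351, 291]
egg_timer 0.84 [0.58  0.259 0.043] [204, 150]
socket_rim 0.66 [ 0.507 -0.15   0.062] [250, 257]
key_long_tip 0.7 [ 0.65  -0.064  0.014] [277, 219]
key_long_tip 0.58 [ 0.509 -0.131  0.203] [245, 225]
key_short_tip 0.67 [ 0.515 -0.129  0.204] [247, 223]
key_short_tip 0.53 [ 0.65  -0.066  0.015] [277, 219]
top campos [ 0.32312735 -0.11608497  1.27666836] 388.7807836702794
hex_key 0.87 [ 0.513 -0.113  0.21 ] [267, 213]
hex_key 0.72 [ 0.649 -0.061  0.012] [256, 181]
hex_key 0.16 [ 0.685 -0.379  0.047] [354, 183]
board_clamp 0.73 [0.585 0.263 0.045] [155, 183]
board_clamp 0.69 [ 0.422 -0.129  0.02 ] [266, 252]
honey_jar 0.86 [0.44  0.263 0.085] [142, 224]
mug 0.57 [ 0.681 -0.382  0.045] [355, 184]
egg_timer 0.54 [0.585 0.264 0.044] [155, 183]

[... 434 characters left out ...]
5,  -5.0690729 ]), 'dq': array([-0.00840589,  0.03358851,  0.09259774, -0.03904084,  0.01560204,
       -0.02304322,  0.06815415]), 'joint_torque': array([ 1.34093343e-04, -6.23051834e+01,  2.45967926e-02, -3.90139782e+01,
       -6.12411671e-02,  3.15540517e-02,  1.87580946e-05]), 'eef_pos': array([0.1514738 , 0.6064005 , 0.22260066]), 'eef_rot': array([[-9.70197746e-01,  2.42314531e-01,  5.00314482e-05],
       [ 2.42314535e-01,  9.70197737e-01,  1.30228678e-04],
       [-1.69840968e-05,  1.38470917e-04, -9.99999990e-01]]), 'force': array([-0.00415301,  0.20198121,  0.21756743]), 'torque': array([0.02260393, 0.03415291, 0.04706957]), 'grasp_force': 0.0, 'width': 0.08706497134560542} 0.0187
```

View pics/side.png

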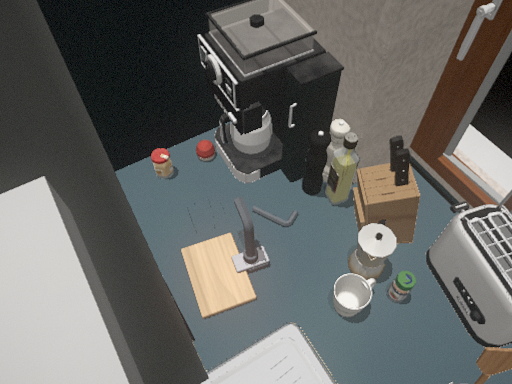

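View pics/top.png

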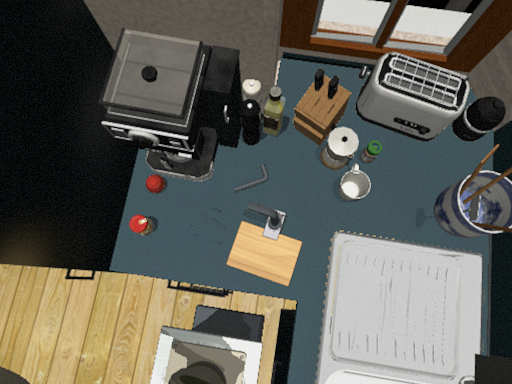

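The standing key is at side (248,225) / top (266,212), with its long arm in the clamp's screw. A second, thinner key lies flat behind at side (276,217) / top (255,181). The standing one fits the description. I'll measure it and confirm with a crop.

```bash
python3 - <<'E'
from h import *
from scipy.optimize import least_squares
S={n:dict(np.load(n+".npz")) for n in("side","top")}
W={n:cloud(S[n]) for n in S}
for n in S:
    P=W[n]; f=S[n]["frame"].astype(int)
    m=(abs(P[...,2]-.018)<.005)&(f[...,0]>f[...,2]+40)&(abs(P[...,0]-.42)<.16)&(abs(P[...,1]+.13)<.2)
    q=P[m]; r=cv2.minAreaRect((q[:,:2]*1000).astype(np.float32)); print(n,"board",m.sum(),r,q[:,2].mean())
# key points
allp=[]
for n in S:
    P=W[n]; m=(P[...,2]>.075)&(P[...,2]<.24)&(np.hypot(P[...,0]-.51,P[...,1]+.13)<.11); q=P[m]; allp.append(q); print(n,len(q),q.min(0),q.max(0))
    m=(abs(P[...,2]-.064)<.005)&(np.hypot(P[...,0]-.507,P[...,1]+.15)<.03);print("head",m.sum(),P[m].mean(0))
    m=(abs(P[...,2]-.032)<.004)&(np.hypot(P[...,0]-.507,P[...,1]+.15)<.06);q=P[m];print("jaw",m.sum(),cv2.minAreaRect((q[:,:2]*1000).astype(np.float32)))
from scipy.spatial.transform import Rotation as Ro
def hexd(y,z,h=.011): # flats face +-y
    return np.max([abs(y),abs(y/2+z*.866),abs(y/2-z*.866)],0)-h
def res(x,q):
    R=Ro.from_rotvec(x[3:]).as_matrix(); L=(q-x[:3])@R
    a=hexd(L[:,1],L[:,0]); a=np.maximum(a,np.maximum(L[:,2]-.011,-.17-L[:,2]))
    b=hexd(L[:,1],L[:,2]); b=np.maximum(b,np.maximum(-L[:,0]-.011,L[:,0]-.075))
    return np.minimum(a,b)
# yaw: key x -> world clamp +y
for yaw0 in(76,):
  for nm,q in(("side",allp[0]),("top",allp[1]),("both",np.vstack(allp))):
    x0=np.r_[.507,-.15,.206,Ro.from_euler("z",yaw0,degrees=True).as_rotvec()]
    s=least_squares(res,x0,args=(q,),loss="soft_l1",f_scale=.002)
    R=Ro.from_rotvec(s.x[3:]).as_matrix()
    print(nm,s.x[:3].round(4),"rms",np.sqrt(np.mean(res(s.x,q)**2)),"x",R[:,0].round(3),"z",R[:,2].round(3),"longtip",(s.x[:3]-.17*R[:,2]).round(4))
    np.save("key0.npy",s.x)
a=cv2.resize(S["side"]["frame"][170:300,190:330],None,fx=4,fy=4); b=cv2.resize(S["top"]["frame"][150:280,220:310],None,fx=4,fy=4)
cv2.imwrite("pics/crop.png",cv2.resize(np.hstack([a,b]),(800,452))[...,::-1])
E
```

```text
side board 3654 ((418.9491882324219, -121.75072479248047), (210.8576202392578, 149.1424560546875), 79.94500732421875) 0.018833757126252647
top board 2763 ((420.3346252441406, -123.88886260986328), (209.50460815429688, 148.39422607421875), 79.73826599121094) 0.018168412951386517
side 560 [ 0.50247859 -0.14920473  0.07514041] [ 0.53849222 -0.05455524  0.21919815]
head 92 [ 0.51115452 -0.14491808  0.06426311]
jaw 357 ((513.2479858398438, -138.91030883789062), (51.137489318847656, 94.22081756591797), 80.83374786376953)
top 310 [ 0.50484116 -0.15162029  0.07757867] [ 0.5410397  -0.05860167  0.22008188]
head 56 [ 0.50987581 -0.14285454  0.06398691]
jaw 212 ((515.1920776367188, -141.09950256347656), (49.77888107299805, 93.592529296875), 79.84021759033203)
side [ 0.5114 -0.1433  0.2095] rms 0.004201167793524804 x [ 0.217  0.972 -0.088] z [0.086 0.07  0.994] longtip [ 0.4967 -0.1552  0.0405]
top [ 0.5185 -0.1327  0.2058] rms 0.0021403129361939116 x [ 0.168  0.985 -0.046] z [0.02  0.043 0.999] longtip [ 0.5151 -0.14    0.036 ]
both [ 0.5111 -0.1419  0.2096] rms 0.004028545675448795 x [ 0.246  0.964 -0.098] z [0.092 0.077 0.993] longtip [ 0.4955 -0.155   0.0408]
```

View pics/crop.png

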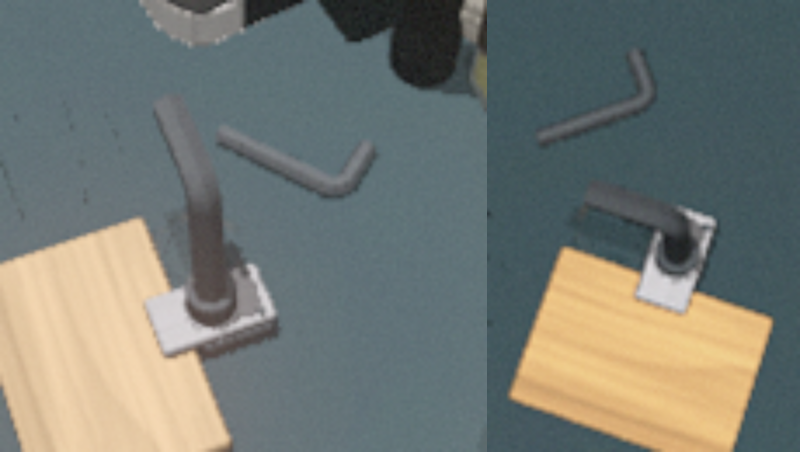

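The standing key (crop left (190,200), right (640,210)) is clearly the thicker one and sits in the screw, so it is the one meant. The clamp's x axis points at -10° and the screw axis is at about (0.515, -0.140).

My plan:
1. Grip the long arm near its centre of mass, with the tool pointing along clamp +y.
2. Lift, and pitch 90° so the tool points down and the short arm is down.
3. Yaw +60° and insert.

Next I'll check which robot helpers are available.

```bash
python3 - <<'E'
from h import *
for n in("side","top"):
    c=dict(np.load(n+".npz"));P=cloud(c)
    print(n)
    for v in range(10,384,36): print(v,[tuple(float(a) for a in P[v,u].round(2)) for u in range(10,512,50)][:6 if n=="top" else 5])
    valid=c["depth"]>0; m=valid&(P[...,2]>.12)&(P[...,0]<.56); q=P[m]
    H,_,_=np.histogram2d(q[:,0],q[:,1],bins=[np.arange(-.2,.61,.1),np.arange(-.7,.81,.1)]); print(H.astype(int))
E
```

```text
side
10 [(0.26, -0.49, 1.04), (0.34, 0.39, 0.54), (0.45, 0.39, 0.5), (0.57, 0.39, 0.46), (0.71, 0.39, 0.42)]
46 [(0.26, -0.49, 1.04), (0.31, 0.39, 0.46), (0.42, 0.39, 0.41), (0.55, 0.39, 0.36), (0.64, 0.26, 0.41)]
82 [(0.25, -0.49, 1.03), (0.27, -0.49, 1.02), (0.39, 0.39, 0.31), (0.53, 0.39, 0.25), (0.63, 0.28, 0.28)]
118 [(0.25, -0.49, 1.02), (0.26, -0.49, 1.01), (0.36, 0.39, 0.19), (0.5, 0.39, 0.11), (0.67, 0.39, 0.02)]
154 [(0.24, -0.49, 1.0), (0.26, -0.49, 1.0), (0.32, 0.39, 0.05), (0.44, 0.28, 0.09), (0.59, 0.24, 0.03)]
190 [(0.24, -0.51, 1.01), (0.25, -0.49, 0.98), (0.27, -0.49, 0.97), (0.4, 0.22, -0.0), (0.53, 0.14, 0.0)]
226 [(0.24, -0.52, 1.01), (0.25, -0.53, 1.02), (0.26, -0.49, 0.95), (0.35, 0.1, 0.0), (0.47, 0.02, 0.0)]
262 [(0.24, -0.53, 1.01), (0.25, -0.54, 1.01), (0.25, -0.49, 0.92), (0.3, -0.01, 0.0), (0.42, -0.09, 0.02)]
298 [(0.24, -0.54, 1.01), (0.25, -0.55, 1.01), (0.24, -0.49, 0.89), (0.26, -0.49, 0.86), (0.37, -0.18, 0.02)]
334 [(0.24, -0.55, 1.02), (0.24, -0.55, 1.01), (0.25, -0.56, 1.01), (0.25, -0.49, 0.81), (0.33, -0.26, -0.0)]
370 [(0.23, -0.55, 1.01), (0.2
[... 2156 characters left out ...]
0.02, 0.13, 0.0), (0.07, -0.02, 0.1), (-0.11, -0.2, -0.92)]
[[   0    0    0    0    0    0    0    0    0    0    0    0    0    0
     0]
 [   0    0    0    0    0    0    0    0    0    0    0    0    0    0
     0]
 [   0    0    0    0    0    0  274  390    0    0    0    0    0    0
     0]
 [   0    0    0    0    0    0    0    0    0  341    0    0    0    0
     0]
 [   0   17 1032    0    0    0    0    0    0    0  707    0    0    0
     0]
 [   0    0    0    0    0    0    0    0    0    0 4113    0    0    0
     0]
 [   0    0    0    0    0    0    0    0    0    0 4689    0    0    0
     0]
 [   0    0    0    0    0  166  126    0    0    0 3111    0    0    0
     0]]
```

A tall wall stands at y=0.39 for x>0.26, so the arm must pull in before swinging round its corner.

```bash
cat >> h.py <<'E'
from scipy.spatial.transform import Rotation as Ro
def rel(p,R,o=None):
    o=o or monitor.get_obs(); R0=o["eef_rot"]
    d=R0.T@(np.asarray(p)-o["eef_pos"]); r=Ro.from_matrix(R0.T@R).as_rotvec(degrees=True)
    print("row:"," ".join(f"{a:.4f}" for a in d)," ".join(f"{a:.2f}" for a in r)," |d|",np.linalg.norm(d).round(4),"|r|",np.linalg.norm(r).round(2))
E
python3 -m jog '0,-0.12,-0.04,0,0,0 | 0,-0.24,-0.08,0,0,0 | 0,-0.24,-0.08,0,0,20 | 0,-0.24,-0.08,0,0,85 | 0,-0.24,-0.08,0,0,85 | 0,-0.24,-0.08,0,0,85 | 0,-0.24,-0.08,0,0,85 | 0,-0.24,-0.08,0,0,85'
python3 -c "
from h import *
o=monitor.get_obs();print(o['joint_pos'].round(1),o['force'],o['eef_rot'].round(3))"
```

```text
t: 1.8
eef_pos: [0.0932, 0.3733, 0.3032]
eef_rot: [[-0.408, 0.913, 0.001], [0.913, 0.408, 0.002], [0.001, 0.001, -1.0]]
force: [0.3, 0.5, 0.5]
width: 0.0871
grasp_force: 0.0
[-73.  -13.4  -8.1 108.   -1.8  85.2 -56.6] [0.30644617 0.5265601  0.52080371] [[-0.408  0.913  0.001]
 [ 0.913  0.408  0.002]
 [ 0.001  0.001 -1.   ]]
```

```bash

python3 -m jog '-0.05,0.018,0,0,0,0 | -0.107,0.036,0,0,0,0 | -0.15,0.055,0,0,0,5 | -0.2,0.07,0,0,0,10 | -0.25,0.085,0,0,0,17 | -0.288,0.098,0,0,0,25 | -0.34,0.098,0,0,0,34 | -0.39,0.098,0,0,0,34'
python3 - <<'E'
from h import *
o=monitor.get_obs();print(o['joint_pos'].round(1),o['force'])
def T(a,yaw=-10):   # tool z tilted a deg from down towards dir 80deg (yaw+90), tool y along clamp x(yaw)
    return Ro.from_euler("z",yaw,degrees=True).as_matrix()
def tool(a,yaw):
    cx=np.array([np.cos(np.radians(yaw)),np.sin(np.radians(yaw)),0]); cy=np.array([-cx[1],cx[0],0])
    z=-np.cos(np.radians(a))*np.array([0,0,1])+np.sin(np.radians(a))*cy; y=cx; return np.c_[np.cross(y,z),y,z]
open("h.py","a").write('''
def tool(a,yaw):
    """tool z leaning a deg from down towards yaw+90, closing axis along yaw"""
    cx=np.array([np.cos(np.radians(yaw)),np.sin(np.radians(yaw)),0]); cy=np.array([-cx[1],cx[0],0])
    z=-np.cos(np.radians(a))*np.array([0,0,1])+np.sin(np.radians(a))*cy
    return np.c_[np.cross(cx,z),cx,z]
''')
g=np.array([.516,-.138,.150])  # grasp pt on key
for a in(0,60,90):
    R=tool(a,-10); print(a); rel(g+.0187*R[:,2]-.15*R[:,2],R,o)
E
```

```text
t: 2.6
eef_pos: [0.3418, 0.0624, 0.3026]
eef_rot: [[0.173, 0.985, 0.0], [0.985, -0.173, 0.0], [0.001, 0.0, -1.0]]
force: [1.4, -0.1, 0.5]
width: 0.0869
grasp_force: 0.0
[-50.2 -23.8  23.5 113.3   9.2  88.8 -38.7] [ 1.3700204  -0.07403699  0.46549634]
0
row: -0.1673 0.2062 0.0213 0.02 -0.03 0.06  |d| 0.2664 |r| 0.07
60
row: -0.2810 0.2060 0.0869 -0.01 59.97 0.07  |d| 0.3591 |r| 59.97
90
row: -0.2987 0.2060 0.1526 -0.03 89.97 0.06  |d| 0.3936 |r| 89.97
```

```bash

python3 -m jog '-0.05,0.02,0,0,0,0 | -0.1,0.04,0,0,0,0 | -0.15,0.07,0,0,0,0 | -0.2,0.11,0,0,0,0 | -0.25,0.15,0,0,0,0 | -0.3,0.18,0,0,8,0 | -0.34,0.206,0,0,16,0 | -0.36,0.206,0,0,24,0'
python3 - <<'E'
from h import *
o=monitor.get_obs();print(o['joint_pos'].round(1),o['force'])
g=np.array([.516,-.138,.150])
for a in(60,75,90):
    R=tool(a,-10); print(a); rel(g+.0187*R[:,2]-.15*R[:,2],R,o)
E
```

```text
t: 3.4
eef_pos: [0.4409, -0.2182, 0.3027]
eef_rot: [[0.177, 0.984, -0.01], [0.961, -0.171, 0.216], [0.211, -0.048, -0.976]]
force: [-0.4, 1.7, 0.6]
width: 0.0866
grasp_force: 0.0
[-32.5   9.2  69.1  93.6 -18.2  91.3  27.7] [-0.43808851  1.66632142  0.61006674]
60
row: -0.0392 0.0641 0.0775 -2.40 47.78 -1.55  |d| 0.1079 |r| 47.87
75
row: -0.0587 0.0656 0.1056 -2.22 62.78 -1.89  |d| 0.1375 |r| 62.85
90
row: -0.0702 0.0672 0.1379 -2.01 77.78 -2.23  |d| 0.1687 |r| 77.83
```

```bash

python3 -m jog '-0.02,0.03,0,0,8,0 | -0.04,0.06,0.02,-1,16,0 | -0.04,0.064,0.04,-2,24,-1 | -0.04,0.064,0.06,-2.4,32,-1.5 | -0.04,0.064,0.077,-2.4,40,-1.5 | -0.04,0.064,0.077,-2.4,48,-1.5 | -0.04,0.064,0.077,-2.4,48,-1.5'
python3 - <<'E'
from h import *
o=monitor.get_obs();print(o['joint_pos'].round(1),o['force'])
g=np.array([.516,-.138,.150])
for a in(60,75,90):
    R=tool(a,-10); print(a); rel(g+.0187*R[:,2]-.11*R[:,2],R,o)
E
```

```text
t: 4.1
eef_pos: [0.494, -0.2519, 0.2139]
eef_rot: [[0.092, 0.984, 0.152], [0.485, -0.178, 0.856], [0.87, -0.005, -0.494]]
force: [0.8, 0.2, -0.8]
width: 0.0872
grasp_force: 0.0
[ 20.4  44.2  42.2  82.2 -63.  117.4  56. ] [ 0.80901406  0.20610056 -0.82682671]
60
row: 0.0024 0.0019 0.0411 0.09 -0.41 -0.38  |d| 0.0412 |r| 0.56
75
row: -0.0213 0.0020 0.0441 0.13 14.59 -0.36  |d| 0.049 |r| 14.6
90
row: -0.0434 0.0021 0.0530 0.18 29.59 -0.35  |d| 0.0685 |r| 29.59
```

```bash
python3 - <<'E'
from h import *
o=monitor.get_obs()
R=o["eef_rot"]; rel(np.array([.517,-.1353,.146])+.0187*R[:,2],R,o)
E
```

```text
row: -0.0004 0.0022 0.1556 0.00 0.00 0.00  |d| 0.1556 |r| 0.0
```

```bash
python3 -m jog '0,0.002,0.04,0,0,0 | 0,0.002,0.08,0,0,0 | 0,0.002,0.11,0,0,0 | 0,0.002,0.135,0,0,0 | 0,0.002,0.15,0,0,0 | 0,0.002,0.1555,0,0,0 | 0,0.002,0.1555,0,0,0'
python3 - <<'E'
from h import *
c=read_camera("top"); d=read_camera("side")
b=cv2.resize(d["frame"][150:320,180:350],None,fx=3,fy=3);a=cv2.resize(c["frame"][150:320,190:350],None,fx=1.8,fy=3)
cv2.imwrite("pics/g1.png",np.hstack([b,a])[...,::-1])
E
```

```text
t: 4.8
eef_pos: [0.5199, -0.1188, 0.1373]
eef_rot: [[0.091, 0.984, 0.151], [0.491, -0.176, 0.853], [0.866, -0.004, -0.5]]
force: [-0.1, 0.0, -0.1]
width: 0.0873
grasp_force: 0.0
```

View pics/g1.png

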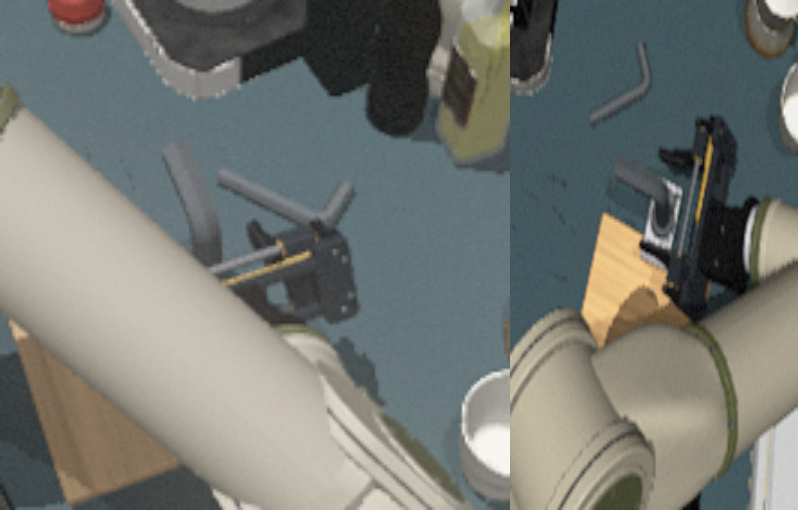

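The fingers straddle the long arm below the bend: side crop about (230,250), top crop about (665,205). Closing now.

```bash
python3 -m jog '0,0,0,0,0,0 | 0,0,0,0,0,0 | 0,0,0,0,0,0 | 0,0,0,0,0,0 | 0,0,0,0,0,0 | 0,0,0,0,0,0 | 0,0,0,0,0,0 | 0,0,0,0,0,0' 0.015 15; python3 -m jog '0,0,0,0,0,0 | 0,0,0,0,0,0 | 0,0,0,0,0,0 | 0,0,0,0,0,0' 0.015 60;python3 -c "
from h import *
o=monitor.get_obs();print(o['force'],o['torque'])
o['force']
from h import *
R=o['eef_rot']; rel(o['eef_pos']+np.array([0,0.006,.14]),R,o)"
```

```text
t: 5.7
eef_pos: [0.5198, -0.1188, 0.1372]
eef_rot: [[0.092, 0.984, 0.151], [0.491, -0.176, 0.853], [0.866, -0.004, -0.499]]
force: [0.5, 0.0, -0.4]
width: 0.0308
grasp_force: 0.0
t: 6.1
eef_pos: [0.5201, -0.1189, 0.1372]
eef_rot: [[0.091, 0.984, 0.151], [0.491, -0.177, 0.853], [0.866, -0.003, -0.5]]
force: [2.0, -0.5, -0.1]
width: 0.0208
grasp_force: 59.9
[ 2.00970489 -0.45991823 -0.14770871] [-1.25073561 -0.29649258 -0.43289939]
row: 0.1242 -0.0015 -0.0648 0.00 0.00 0.00  |d| 0.1401 |r| 0.0
```

```bash
python3 -m jog '0.008,0,-0.004,0,0,0 | 0.018,0,-0.0095,0,0,0 | 0.03,0,-0.0155,0,0,0 | 0.045,0,-0.0235,0,0,0 | 0.065,0.0005,-0.034,0,0,0 | 0.085,0.001,-0.0443,0,0,0 | 0.105,0.001,-0.0548,0,0,0 | 0.1242,0.0015,-0.0648,0,0,0'
python3 - <<'E'
from h import *
o=monitor.get_obs();print(o['joint_pos'].round(1),o['force'],o['torque'])
c=read_camera("top"); d=read_camera("side")
b=cv2.resize(d["frame"][120:290,180:350],None,fx=2.35,fy=2.35);a=cv2.resize(c["frame"][150:320,190:350],None,fx=2.35,fy=2.35)
cv2.imwrite("pics/g2.png",np.hstack([b,a])[...,::-1])
E
```

```text
t: 6.9
eef_pos: [0.5223, -0.1133, 0.2794]
eef_rot: [[0.091, 0.984, 0.151], [0.491, -0.176, 0.853], [0.866, -0.004, -0.499]]
force: [-0.3, 0.7, -4.8]
width: 0.0212
grasp_force: 59.9
[  4.7  29.4  43.2  93.6 -63.7 109.6  44.9] [-0.33966265  0.69399795 -4.77345008] [-2.16680709  0.43751881  0.02998951]
```

View pics/g2.png

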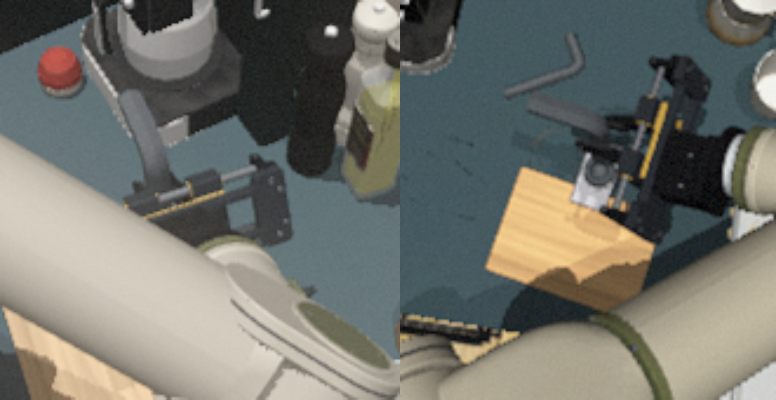

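The key is held and clear. It shows at side crop (150,140) and top crop (565,112), and the open socket shows at top crop (598,172). Next is the flip.

```bash
python3 -m jog '-0.0028,0,-0.0002,0,-8.5,0 | -0.0055,0,-0.0008,0,-17,0 | -0.008,0,-0.0018,0,-25.5,0 | -0.0105,0,-0.0032,0,-34,0 | -0.0126,0,-0.0049,0,-42.5,0 | -0.0145,0,-0.0069,0,-51,0 | -0.0161,0,-0.0092,0,-59.5,0 | -0.0173,0,-0.0117,0,-68,0'
python3 - <<'E'
from h import *
o=monitor.get_obs();print(o['joint_pos'].round(1),o['force'],o['torque'])
d=np.array([np.cos(np.radians(320)),np.sin(np.radians(320)),0])
for a,y in((-30,-10),(-30,20),(-30,50)):
    R=tool(a,y); print(a,y); rel(np.array([.515,-.140,.25])+.06*d+.0187*R[:,2],R,o)
c=read_camera("top");P=cloud(c); np.savez("t2.npz",**c)
m=(abs(P[...,2]-.064)<.004)&(np.hypot(P[...,0]-.515,P[...,1]+.14)<.03); q=P[m]; print(m.sum(),q.mean(0)); print(cv2.minEnclosingCircle((q[:,:2]*1000).astype(np.float32)))
E
```

```text
t: 7.8
eef_pos: [0.5189, -0.1318, 0.2683]
eef_rot: [[0.174, 0.984, -0.029], [0.974, -0.176, -0.14], [-0.143, -0.004, -0.99]]
force: [-0.4, -0.6, -6.9]
width: 0.0216
grasp_force: 59.9
[-41.8   7.4  50.8  95.8   2.5  79.9  -1.9] [-0.43842148 -0.5945383  -6.94546964] [0.2546092  0.0942291  0.06456001]
-30 -10
row: -0.0426 0.0498 0.0408 -0.24 -21.79 -0.08  |d| 0.0772 |r| 21.8
-30 20
row: -0.0414 0.0544 0.0406 -10.12 -21.34 -28.59  |d| 0.0795 |r| 37.09
-30 50
row: -0.0380 0.0578 0.0401 -19.97 -19.85 -57.10  |d| 0.08 |r| 63.67
11 [ 0.50641287 -0.15259001  0.06366933]
((506.23980712890625, -148.76998901367188), 12.640923500061035)
```

```bash
python3 -m jog '-0.005,0.008,0.005,-2.5,-2.5,-7.1 | -0.01,0.015,0.01,-5,-5,-14.3 | -0.015,0.022,0.015,-7.5,-7.4,-21.4 | -0.02,0.03,0.02,-10,-9.9,-28.5 | -0.025,0.037,0.025,-12.5,-12.4,-35.7 | -0.03,0.044,0.03,-15,-14.9,-42.8 | -0.034,0.051,0.035,-17.5,-17.4,-50 | -0.038,0.0578,0.04,-20,-19.85,-57.1'
python3 -m jog '0,0,0,0,0,0'
python3 - <<'E'
from h import *
o=monitor.get_obs();print(o['joint_pos'].round(1),o['force'],o['torque'])
ims=[]
for n in("top","side"):
    c=read_camera(n);np.savez(n+"3.npz",**c);f=c["frame"];ims.append(f)
    for t in("hex_key","key_short_tip","key_long_tip","socket_rim"):
        for r in finder.search_frame(n,t)[:2]: print(n,t,round(r["p"],2),world(c,r["point"]).round(3))
b=cv2.resize(ims[1][120:290,180:350],None,fx=2.35,fy=2.35);a=cv2.resize(ims[0][150:320,190:350],None,fx=2.35,fy=2.35)
cv2.imwrite("pics/g3.png",np.hstack([b,a])[...,::-1])
E
```

```text
t: 8.65
eef_pos: [0.567, -0.1847, 0.2315]
eef_rot: [[-0.667, 0.64, 0.382], [0.556, 0.769, -0.316], [-0.496, 0.001, -0.869]]
force: [-1.3, -1.8, -4.5]
width: 0.0213
grasp_force: 59.9
t: 8.75
eef_pos: [0.5655, -0.1859, 0.2307]
eef_rot: [[-0.665, 0.644, 0.379], [0.561, 0.765, -0.316], [-0.494, 0.002, -0.87]]
force: [-1.4, 0.1, -6.7]
width: 0.0213
grasp_force: 59.9
[-45.1  -8.1  46.3 115.2  31.2  50.1  36. ] [-1.38070468  0.08123551 -6.67089385] [ 0.71155391  0.94285792 -0.04583406]
top hex_key 0.53 [ 0.598 -0.217  0.259]
top key_short_tip 0.68 [ 0.601 -0.221  0.258]
top key_short_tip 0.48 [ 0.636 -0.03   0.014]
top key_long_tip 0.77 [ 0.604 -0.219  0.256]
top key_long_tip 0.6 [ 0.633 -0.028  0.014]
side hex_key 0.95 [ 0.6   -0.216  0.259]
side hex_key 0.51 [ 0.512 -0.137  0.061]
side key_short_tip 0.62 [ 0.598 -0.215  0.266]
side key_long_tip 0.91 [ 0.594 -0.217  0.262]
side socket_rim 0.68 [ 0.512 -0.137  0.058]
```

View pics/g3.png

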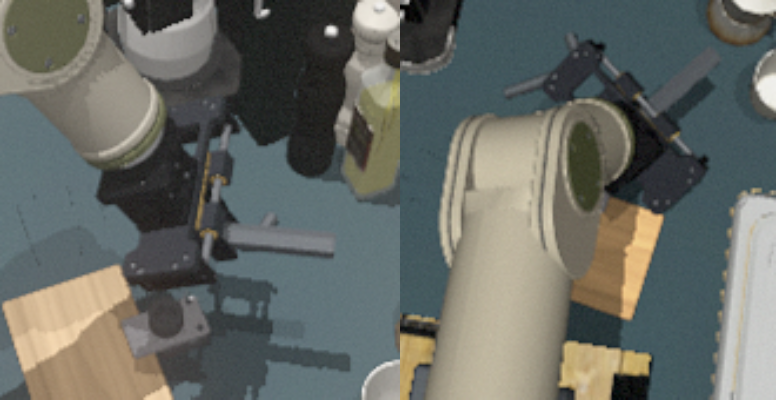

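```bash
cat > fit.py <<'E'
from h import *
from scipy.optimize import least_squares
def hexd(y,z,h=.011): return np.max([abs(y),abs(y/2+z*.866),abs(y/2-z*.866)],0)-h
def keyfit(files,o,lo=.03,hi=.13):
    R0=o["eef_rot"]; g=o["eef_pos"]-.0187*R0[:,2]
    # prior: angle phi in tool xz-plane of long arm direction
    out=[]
    pts=[]
    for f in files:
        P=cloud(f).reshape(-1,3); P=P[f["depth"].reshape(-1)>0]
        L=(P-g)@R0
        # long arm direction nominal in tool frame: (-cos30,0,?) : level d
        d0=-np.array([-np.cos(np.radians(320)),-np.sin(np.radians(320)),0]); d0=R0.T@d0; d0[1]=0; d0/=np.linalg.norm(d0)
        s=L@d0; r=np.linalg.norm(L-s[:,None]*d0,axis=1)
        q=L[(s>lo)&(s<hi)&(r<.02)]; pts.append(q)
    n0=np.cross(d0,[0,1,0])
    def pose(x): # angle, offset n, offset y, tip distance, yaw slip, 
        d=np.cos(x[0])*d0+np.sin(x[0])*n0; n=np.cross(d,[0,1,0]); return d,n
    def res(x,q):
        d,n=pose(x); v=q-x[1]*n0-np.array([0,x[2],0])
        return np.maximum(hexd(v[:,1],v@n),v@d-x[3])
    for nm,q in [(str(i),p) for i,p in enumerate(pts)]+[("all",np.vstack(pts))]:
        if len(q)<30: print(nm,len(q)); continue
        s=least_squares(res,[0,0,0,.11],args=(q,),loss="soft_l1",f_scale=.0015)
        tip=np.percentile(q@pose(s.x)[0],98)
        d,n=pose(s.x); dw=R0@d; 
        print(nm,len(q),"x",s.x.round(4),"rms",np.sqrt(np.mean(res(s.x,q)**2)).round(4),"tip98",tip.round(4),"d world",dw.round(3),"yaw",np.degrees(np.arctan2(dw[1],dw[0])).round(1),"elev",np.degrees(np.arcsin(dw[2])).round(1))
        bend=g+R0@(s.x[1]*n0+[0,s.x[2],0]+d*(s.x[3]-.17)); xk=R0@n; xk=-xk if xk[2]>0 else xk
        print("   bend",bend.round(4),"short tip",(bend+.075*xk).round(4),"xk",xk.round(3))
    return d0
E
python3 - <<'E'
from fit import *
o=monitor.get_obs(); F=[dict(np.load(n+"3.npz")) for n in("top","side")]
keyfit(F,o)
for f,n in zip(F,("top","side")):
    P=cloud(f); m=(abs(P[...,2]-.064)<.006)&(np.hypot(P[...,0]-.515,P[...,1]+.14)<.03); q=P[m]
    if len(q)>5: print(n,"head",len(q),q.mean(0).round(4),cv2.minEnclosingCircle((q[:,:2]*1000).astype(np.float32)))
    m=(P[...,2]<.058)&(P[...,2]>.034)&(np.hypot(P[...,0]-.515,P[...,1]+.14)<.016); q=P[m]
    if len(q)>5: print("   inside",len(q),q.mean(0),q[:,2].min())
f=F[1]; f2=f["frame"][235:275,225:275]; cv2.imwrite("pics/sock.png",cv2.resize(f2,(600,480),interpolation=cv2.INTER_CUBIC)[...,::-1])
# projections of model circle
for P in ([.515,-.14,.064],):
    X=f["R"]@np.array(P)+f["t"]; u=f["fx"]*X[0]/X[2]+f["cx"]; v=f["fy"]*X[1]/X[2]+f["cy"]; print("proj",u,v,"crop",(u-225)*12,(v-235)*12)
E
```

```text
0 237 x [ 0.0508 -0.0025 -0.0041  0.1077] rms 0.0017 tip98 0.1064 d world [ 0.765 -0.643  0.051] yaw -40.0 elev 2.9
   bend [ 0.5114 -0.1415  0.244 ] short tip [ 0.5145 -0.1437  0.1691] xk [ 0.041 -0.03  -0.999]
1 376 x [0.042  0.0021 0.0009 0.11  ] rms 0.0012 tip98 0.1048 d world [ 0.765 -0.643  0.042] yaw -40.0 elev 2.4
   bend [ 0.5163 -0.1392  0.2492] short tip [ 0.5189 -0.141   0.1743] xk [ 0.034 -0.024 -0.999]
all 613 x [ 0.0506  0.0005 -0.      0.1058] rms 0.0024 tip98 0.1057 d world [ 0.765 -0.643  0.051] yaw -40.0 elev 2.9
   bend [ 0.5125 -0.1372  0.2469] short tip [ 0.5156 -0.1394  0.172 ] xk [ 0.041 -0.03  -0.999]
side head 124 [ 0.5138 -0.1395  0.0636] ((514.6212768554688, -138.61705017089844), 21.201396942138672)
   inside 44 [ 0.51889398 -0.13024062  0.04337595] 0.03465644771239236
proj 250.40372726456755 252.6591007145206 crop 304.8447271748106 211.90920857424726
```

View pics/sock.png

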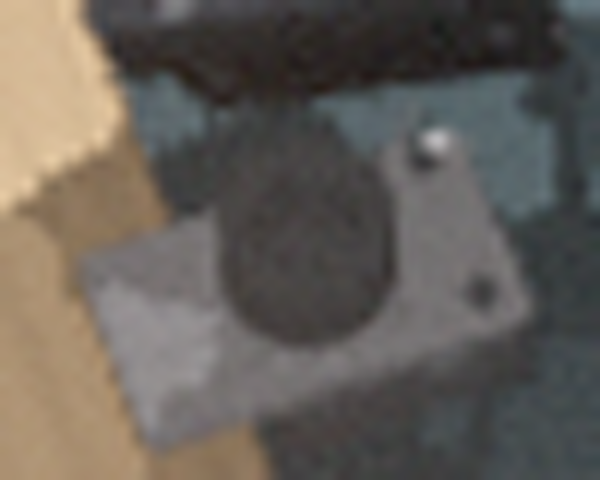

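The side crop shows the screw head at crop (305,240), free and where expected, so the axis is at about (0.515, -0.140). The key's long arm rises 2.9°, so I'll level it to a tool tilt of -27° and come in above the socket.

```bash
cat >> h.py <<'E'
def key_target(h,yaw=50,a=-27,ax=(.5152,-.1397),s=.061,o=None):
    th=np.radians(yaw-90); d=np.array([np.cos(th),np.sin(th),0]); R=tool(a,yaw)
    rel(np.array([ax[0],ax[1],.111+h])+s*d+.0187*R[:,2],R,o)
E
python3 -c "
from h import *
key_target(.05)"
```

```text
row: 0.0446 -0.0005 0.0771 0.17 2.86 -0.13  |d| 0.0891 |r| 2.86
```

```bash
python3 -m jog '0.01,0,0.02,0,1,0 | 0.02,0,0.036,0,2,0 | 0.03,0,0.052,0.1,2.9,0 | 0.04,0,0.068,0.2,2.9,-0.1 | 0.0446,-0.0005,0.0771,0.2,2.9,-0.1 | 0.0446,-0.0005,0.0771,0.2,2.9,-0.1 | 0.0446,-0.0005,0.0771,0.2,2.9,-0.1'
python3 - <<'E'
from fit import *
o=monitor.get_obs();print(o['force'],o['torque'])
key_target(.05)
c=[read_camera(n) for n in("top","side")]; keyfit(c,o)
b=c[1]["frame"][190:290,200:330]; a=c[0]["frame"][170:270,210:340]
cv2.imwrite("pics/g4.png",np.hstack([cv2.resize(x,(400,308),interpolation=cv2.INTER_CUBIC) for x in(b,a)])[...,::-1])
E
```

```text
t: 9.95
eef_pos: [0.5687, -0.1846, 0.1449]
eef_rot: [[-0.682, 0.643, 0.348], [0.573, 0.766, -0.292], [-0.454, -0.0, -0.891]]
force: [0.5, -0.1, -4.7]
width: 0.0214
grasp_force: 59.9
[ 0.52944341 -0.05331965 -4.71922919] [ 0.59699055  0.74828445 -0.00331247]
row: 0.0006 -0.0000 0.0004 -0.02 0.00 -0.01  |d| 0.0007 |r| 0.02
0 206 x [ 0.0012  0.0006 -0.0007  0.1102] rms 0.0016 tip98 0.1078 d world [ 0.766 -0.643  0.001] yaw -40.0 elev 0.1
   bend [ 0.516  -0.1412  0.1621] short tip [ 0.516  -0.1413  0.0871] xk [ 0.001 -0.001 -1.   ]
1 330 x [-0.0133  0.0027  0.0012  0.11  ] rms 0.0014 tip98 0.1046 d world [ 0.766 -0.643 -0.013] yaw -40.0 elev -0.8
   bend [ 0.517  -0.1397  0.1651] short tip [ 0.5163 -0.139   0.0901] xk [-0.01   0.008 -1.   ]
all 536 x [-0.0079  0.0019  0.0007  0.1101] rms 0.0016 tip98 0.1059 d world [ 0.766 -0.643 -0.008] yaw -40.0 elev -0.5
   bend [ 0.5168 -0.1401  0.164 ] short tip [ 0.5163 -0.1398  0.089 ] xk [-0.006  0.005 -1.   ]
```

View pics/g4.png

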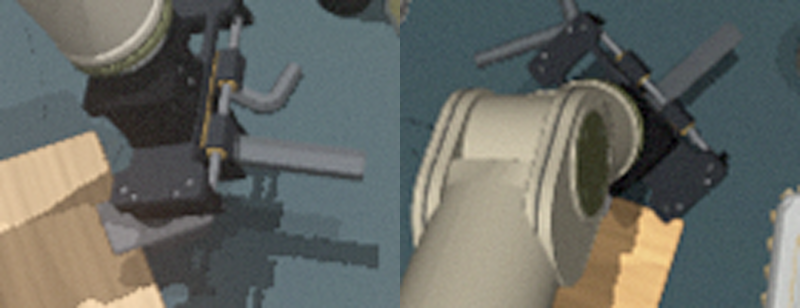

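The long arm is level, and both cameras put the short arm within about 1 mm of the axis; its arm shows at side crop (300,160). I'll descend gently.

```bash
python3 -m jog '0.0055,0,0.0085,0,0,0 | 0.01,0,0.0173,0,0,0 | 0.01,0,0.0173,0,0,0'; for i in 1; do python3 -m jog '0.0009,0,0.0018,0,0,0 | 0.0018,0,0.0036,0,0,0 | 0.0018,0,0.0036,0,0,0' ; done; python3 -m jog '0.0009,0,0.0018,0,0,0 | 0.0018,0,0.0036,0,0,0 | 0.0018,0,0.0036,0,0,0'
```

```text
t: 10.35
eef_pos: [0.5666, -0.1836, 0.1227]
eef_rot: [[-0.684, 0.643, 0.345], [0.573, 0.766, -0.292], [-0.452, -0.002, -0.892]]
force: [0.5, 0.1, -4.8]
width: 0.021
grasp_force: 59.9
t: 10.65
eef_pos: [0.568, -0.1839, 0.1206]
eef_rot: [[-0.682, 0.643, 0.348], [0.573, 0.766, -0.292], [-0.454, 0.0, -0.891]]
force: [0.5, 0.1, -2.7]
width: 0.0213
grasp_force: 59.9
t: 10.95
eef_pos: [0.568, -0.1838, 0.1165]
eef_rot: [[-0.682, 0.643, 0.348], [0.573, 0.766, -0.292], [-0.454, 0.0, -0.891]]
force: [3.2, -0.9, -4.5]
width: 0.0214
grasp_force: 59.9
```

```bash
python3 -m jog '0.0007,0,0.002,0,0,0 | 0.0014,0,0.004,0,0,0 | 0.0014,0,0.004,0,0,0'; python3 -m jog '0.0009,0,0.0018,0,0,0 | 0.0018,0,0.0036,0,0,0 | 0.0018,0,0.0036,0,0,0'; python3 -c "
from h import *
o=monitor.get_obs();print(o['force'],o['torque'],.111+0-.0); key_target(0,s=.060)"
```

```text
t: 11.25
eef_pos: [0.5682, -0.1841, 0.112]
eef_rot: [[-0.683, 0.643, 0.347], [0.573, 0.766, -0.292], [-0.454, -0.0, -0.891]]
force: [3.8, -1.2, -4.9]
width: 0.0214
grasp_force: 60.0
t: 11.55
eef_pos: [0.5682, -0.1841, 0.108]
eef_rot: [[-0.683, 0.643, 0.348], [0.573, 0.766, -0.292], [-0.454, 0.0, -0.891]]
force: [4.2, -0.7, -3.2]
width: 0.0212
grasp_force: 60.0
[ 4.23815566 -0.6895119  -3.17564702] [ 0.31872424 -0.42978077  0.10755447] 0.111
row: 0.0068 -0.0001 0.0118 -0.00 -0.02 -0.00  |d| 0.0136 |r| 0.02
```

```bash
python3 -m jog '0.0006,0.0003,0.0019,0,0,0 | 0.0015,0.0003,0.0037,0,0,0 | 0.0024,0.0003,0.0055,0,0,0 | 0.0024,0.0003,0.0055,0,0,0'; python3 -m jog '0.0009,0,0.0018,0,0,0 | 0.0016,0,0.0032,0,0,0 | 0.0016,0,0.0032,0,0,0'; python3 -c "
from h import *
o=monitor.get_obs();print(o['force'],o['torque'])"
```

```text
t: 11.95
eef_pos: [0.5684, -0.1841, 0.1018]
eef_rot: [[-0.683, 0.643, 0.347], [0.573, 0.766, -0.292], [-0.453, -0.0, -0.891]]
force: [4.9, -1.2, -4.0]
width: 0.0213
grasp_force: 60.0
t: 12.25
eef_pos: [0.5685, -0.1842, 0.0983]
eef_rot: [[-0.683, 0.643, 0.347], [0.573, 0.766, -0.292], [-0.453, -0.0, -0.891]]
force: [4.9, -1.0, -3.5]
width: 0.0212
grasp_force: 59.9
[ 4.93361397 -1.0358665  -3.45706101] [ 0.32921769 -0.34513388  0.02421386]
```

```bash
python3 -m jog '0.0007,0,0.0013,0,0,0 | 0.0011,0,0.0022,0,0,0 | 0.0011,0,0.0022,0,0,0'; python3 -m jog '0.0005,0,0.0009,0,0,0 | 0.0005,0,0.0009,0,0,0'; python3 -m jog '0.0003,0,0.0006,0,0,0 | 0.0003,0,0.0006,0,0,0'
```

```text
t: 12.55
eef_pos: [0.5686, -0.1842, 0.0959]
eef_rot: [[-0.683, 0.643, 0.347], [0.573, 0.766, -0.292], [-0.454, -0.0, -0.891]]
force: [5.0, -1.1, -2.3]
width: 0.0214
grasp_force: 59.9
t: 12.75
eef_pos: [0.5686, -0.1842, 0.095]
eef_rot: [[-0.683, 0.643, 0.347], [0.573, 0.766, -0.292], [-0.454, -0.0, -0.891]]
force: [4.4, -1.3, -2.4]
width: 0.0212
grasp_force: 59.9
t: 12.95
eef_pos: [0.5688, -0.1843, 0.0945]
eef_rot: [[-0.682, 0.643, 0.348], [0.573, 0.766, -0.292], [-0.454, 0.0, -0.891]]
force: [4.8, -1.7, -1.6]
width: 0.0215
grasp_force: 59.9
```

Continue until floor contact shows in Fz.

```bash
for k in 1; do python3 -m jog '0.0004,0,0.0007,0,0,0 | 0.0004,0,0.0007,0,0,0'; done;  python3 -m jog '0.0004,0,0.0007,0,0,0 | 0.0004,0,0.0007,0,0,0'; python3 -c "
from fit import *
o=monitor.get_obs();print(o['force'],o['torque']);key_target(0,s=.06)
keyfit([read_camera(n) for n in('top','side')],o)"
```

```text
t: 13.15
eef_pos: [0.5691, -0.1845, 0.0941]
eef_rot: [[-0.682, 0.643, 0.348], [0.573, 0.766, -0.292], [-0.455, 0.0, -0.891]]
force: [3.6, -2.3, 1.9]
width: 0.0211
grasp_force: 59.9
t: 13.35
eef_pos: [0.5695, -0.1846, 0.0937]
eef_rot: [[-0.682, 0.643, 0.349], [0.573, 0.766, -0.292], [-0.455, 0.001, -0.89]]
force: [4.4, -3.4, 4.6]
width: 0.0212
grasp_force: 59.9
[ 4.37400642 -3.36119562  4.57969808] [-0.35220155 -0.6402337   0.05979219]
row: 0.0015 -0.0005 -0.0015 0.04 0.08 -0.02  |d| 0.0022 |r| 0.1
0 189 x [-0.0039  0.0007 -0.0011  0.1082] rms 0.0018 tip98 0.1083 d world [ 0.766 -0.643 -0.004] yaw -40.0 elev -0.2
   bend [ 0.515  -0.1403  0.1113] short tip [ 0.5148 -0.1401  0.0363] xk [-0.002  0.003 -1.   ]
1 301 x [-0.0098  0.0014  0.001   0.11  ] rms 0.0016 tip98 0.1049 d world [ 0.766 -0.643 -0.01 ] yaw -40.0 elev -0.6
   bend [ 0.5177 -0.1398  0.1123] short tip [ 0.5172 -0.1393  0.0373] xk [-0.007  0.007 -1.   ]
all 490 x [-0.0045  0.0009  0.0004  0.1071] rms 0.0018 tip98 0.1063 d world [ 0.766 -0.643 -0.004] yaw -40.0 elev -0.3
   bend [ 0.515  -0.1384  0.1116] short tip [ 0.5148 -0.1381  0.0366] xk [-0.003  0.004 -1.   ]
```

Seated: floor contact felt, and both cameras put the short tip at z of about 0.036–0.037. I'll open and slide out to about 140 mm on the long arm.

```bash
python3 -m jog '0,0,0,0,0,0 | 0,0,0,0,0,0 | 0,0,0,0,0,0 | 0,0,0,0,0,0' 0.05 20; python3 -m jog '-0.02,0,0.0092,0,0,0 | -0.04,0,0.0194,0,0,0 | -0.06,0,0.0296,0,0,0 | -0.072,0,0.0357,0,0,0 | -0.072,0,0.0357,0,0,0'
python3 - <<'E'
from fit import *
o=monitor.get_obs();print(o['force'],o['torque'],o['joint_pos'].round(1))
key_target(0,s=.14)
c=[read_camera(n) for n in('top','side')]
b=c[1]["frame"][170:300,200:370]; a=c[0]["frame"][150:280,190:360]
cv2.imwrite("pics/g5.png",np.hstack([cv2.resize(x,(400,306),interpolation=cv2.INTER_CUBIC) for x in(b,a)])[...,::-1])
E
```

```text
t: 13.85
eef_pos: [0.568, -0.184, 0.0923]
eef_rot: [[-0.683, 0.643, 0.346], [0.573, 0.766, -0.292], [-0.453, -0.001, -0.892]]
force: [-1.2, 0.3, 0.4]
width: 0.0449
grasp_force: 0.0
t: 14.35
eef_pos: [0.6304, -0.2373, 0.0935]
eef_rot: [[-0.682, 0.644, 0.347], [0.574, 0.765, -0.293], [-0.454, -0.001, -0.891]]
force: [-0.4, 0.5, 0.4]
width: 0.0498
grasp_force: 0.0
[-0.36730489  0.47916014  0.38875687] [ 0.35087047  0.39655073 -0.03305624] [-26.9  19.7  42.8 111.1  -1.1  30.1  62. ]
row: 0.0018 0.0007 -0.0019 -0.10 -0.00 -0.06  |d| 0.0027 |r| 0.12
```

View pics/g5.png

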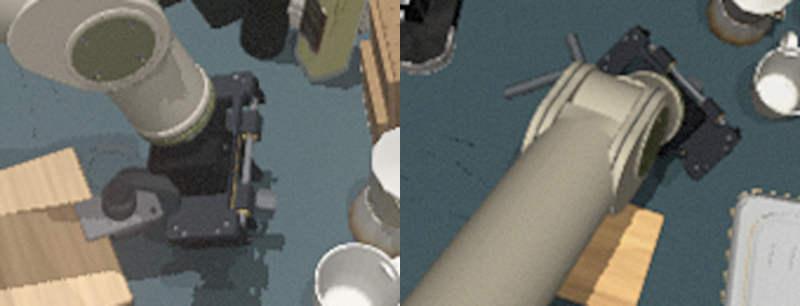

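The seated key's bend shows at side crop (130,190) and its tip at (265,200), past the fingers. Closing, then I'll work out the arc.

```bash
python3 -m jog '0,0,0,0,0,0 | 0,0,0,0,0,0 | 0,0,0,0,0,0 | 0,0,0,0,0,0 | 0,0,0,0,0,0' 0.015 40
cat >> h.py <<'E'
C=np.array([.5152,-.1397,0])
def moment(o=None):
    o=o or monitor.get_obs(); r=o["eef_pos"]-C
    return np.cross(r,o["force"])[2], o["torque"][2], np.cross(r,o["force"])[2]+o["torque"][2]
def arc(angs,lean=0):
    o=monitor.get_obs(); R0=o["eef_rot"]; p=o["eef_pos"]; out=[]
    for a in angs:
        Q=Ro.from_euler("z",-a,degrees=True).as_matrix(); q=C+Q@(p-C); d=R0.T@(q-p); r=Ro.from_matrix(R0.T@Q@R0).as_rotvec(degrees=True)
        out.append(" ".join(f"{x:.4f}" for x in d)+" "+" ".join(f"{x:.1f}" for x in r))
    print(";\n".join(out))
E
python3 -c "
from h import *
o=monitor.get_obs();print(o['force'],o['torque'],moment(o)); arc([3,6,9,12,16,20,24,28])"
```

```text
t: 14.95
eef_pos: [0.6299, -0.2356, 0.0936]
eef_rot: [[-0.683, 0.643, 0.347], [0.573, 0.766, -0.291], [-0.453, -0.0, -0.891]]
force: [0.5, 0.1, -0.2]
width: 0.0218
grasp_force: 40.0
[ 0.47853192  0.13587491 -0.16533041] [ 0.41739324  0.46770383 -0.09619503] (np.float64(0.061474870291442815), np.float64(-0.09619502884108845), np.float64(-0.034720158549645636))
0.0002 -0.0078 -0.0001 1.4 0.0 2.7;
0.0007 -0.0156 -0.0004 2.7 0.0 5.3;
0.0016 -0.0234 -0.0008 4.1 0.0 8.0;
0.0029 -0.0311 -0.0015 5.4 0.0 10.7;
0.0051 -0.0412 -0.0026 7.3 0.0 14.3;
0.0079 -0.0512 -0.0040 9.1 0.0 17.8;
0.0114 -0.0608 -0.0058 10.9 0.0 21.4;
0.0155 -0.0702 -0.0079 12.7 0.0 25.0
```

```bash
python3 -m jog '0.0002,-0.0078,-0.0001,1.4,0,2.7 | 0.0007,-0.0156,-0.0004,2.7,0,5.3 | 0.0016,-0.0234,-0.0008,4.1,0,8 | 0.0029,-0.0311,-0.0015,5.4,0,10.7 | 0.0029,-0.0311,-0.0015,5.4,0,10.7'
python3 -c "
from h import *
o=monitor.get_obs();print(o['joint_pos'].round(1),o['torque'],moment(o)); arc([3,6,9,12,15,18,21,21])"
```

```text
t: 15.45
eef_pos: [0.6086, -0.2563, 0.0939]
eef_rot: [[-0.549, 0.787, 0.281], [0.702, 0.617, -0.356], [-0.454, 0.001, -0.891]]
force: [1.7, 5.0, 2.2]
width: 0.0217
grasp_force: 40.0
[-32.6  21.7  49.6 111.2   1.1  33.   49. ] [ 1.06827887 -0.03217224  0.68385475] (np.float64(0.6699635798372657), np.float64(0.6838547509661151), np.float64(1.3538183308033809))
0.0001 -0.0078 -0.0001 1.4 -0.0 2.7;
0.0006 -0.0156 -0.0003 2.7 -0.0 5.3;
0.0014 -0.0234 -0.0008 4.1 -0.0 8.0;
0.0026 -0.0311 -0.0014 5.4 -0.0 10.7;
0.0041 -0.0387 -0.0022 6.8 -0.0 13.4;
0.0061 -0.0462 -0.0032 8.2 -0.0 16.0;
0.0083 -0.0536 -0.0043 9.5 -0.0 18.7;
0.0083 -0.0536 -0.0043 9.5 -0.0 18.7
```

```bash
sed -i 's/r=o\["eef_pos"\]-C$/r=o["eef_pos"]-.18*o["eef_rot"][:,2]-C/' h.py
python3 -m jog '0.0001,-0.0078,-0.0001,1.4,0,2.7 | 0.0006,-0.0156,-0.0003,2.7,0,5.3 | 0.0014,-0.0234,-0.0008,4.1,0,8 | 0.0026,-0.0311,-0.0014,5.4,0,10.7 | 0.0041,-0.0387,-0.0022,6.8,0,13.4 | 0.0061,-0.0462,-0.0032,8.2,0,16'
python3 -c "
from h import *
o=monitor.get_obs();print(o['joint_pos'].round(1),o['torque'],moment(o),np.linalg.norm((o['eef_pos']-.0187*o['eef_rot'][:,2]-C)[:2])); arc([3,6,9,12,15,18,21])"
```

```text
t: 16.05
eef_pos: [0.5684, -0.2789, 0.0938]
eef_rot: [[-0.306, 0.939, 0.157], [0.837, 0.344, -0.425], [-0.453, 0.002, -0.892]]
force: [3.5, 6.9, 0.5]
width: 0.0217
grasp_force: 40.0
[-38.5  25.5  57.6 111.    1.3  38.9  32.6] [ 1.64527488 -0.47602461  0.72954037] (np.float64(0.39077501210186116), np.float64(0.7295403695808282), np.float64(1.1203153816826894)) 0.14050698119476995
0.0001 -0.0078 -0.0001 1.4 -0.0 2.7;
0.0005 -0.0156 -0.0003 2.7 -0.0 5.3;
0.0013 -0.0233 -0.0007 4.1 -0.0 8.0;
0.0025 -0.0310 -0.0013 5.4 -0.0 10.7;
0.0040 -0.0386 -0.0021 6.8 -0.0 13.4;
0.0059 -0.0461 -0.0031 8.2 -0.0 16.0;
0.0082 -0.0535 -0.0042 9.5 -0.0 18.7
```

```bash

python3 -m jog '0.0006,-0.0078,-0.0003,1.4,0,2.7 | 0.0014,-0.0156,-0.0007,2.7,0,5.3 | 0.0022,-0.0233,-0.0012,4.1,0,8 | 0.0034,-0.031,-0.0018,5.4,0,10.7'
python3 -c "
from h import *
o=monitor.get_obs();print(o['joint_pos'].round(1),o['force'],moment(o),np.degrees(np.arctan2(o['eef_rot'][1,1],o['eef_rot'][0,1])));
from fit import keyfit
R=o['eef_rot'];c=[read_camera(n) for n in('top','side')]
cv2.imwrite('pics/g6.png',np.hstack([cv2.resize(x,(400,306),interpolation=cv2.INTER_CUBIC) for x in(c[1]['frame'][170:300,200:370],c[0]['frame'][150:280,190:360])])[...,::-1])
arc([3,6,9,12,15,18,21])"
```

```text
t: 16.45
eef_pos: [0.5384, -0.2863, 0.0941]
eef_rot: [[-0.125, 0.99, 0.067], [0.883, 0.142, -0.448], [-0.453, 0.003, -0.891]]
force: [4.9, 4.6, -0.1]
width: 0.0217
grasp_force: 40.0
[-41.4  28.2  61.8 110.9  -0.   43.6  23. ] [ 4.86002776  4.55266371 -0.06765177] (np.float64(0.3713411331589409), np.float64(0.7136783449703746), np.float64(1.0850194781293157)) 8.164389672716318
0.0001 -0.0078 -0.0001 1.4 -0.0 2.7;
0.0005 -0.0155 -0.0003 2.7 -0.0 5.3;
0.0013 -0.0232 -0.0007 4.1 -0.0 8.0;
0.0025 -0.0309 -0.0014 5.4 -0.0 10.7;
0.0040 -0.0385 -0.0022 6.8 -0.0 13.4;
0.0059 -0.0460 -0.0031 8.2 -0.0 16.0;
0.0081 -0.0533 -0.0043 9.5 -0.0 18.7
```

View pics/g6.png

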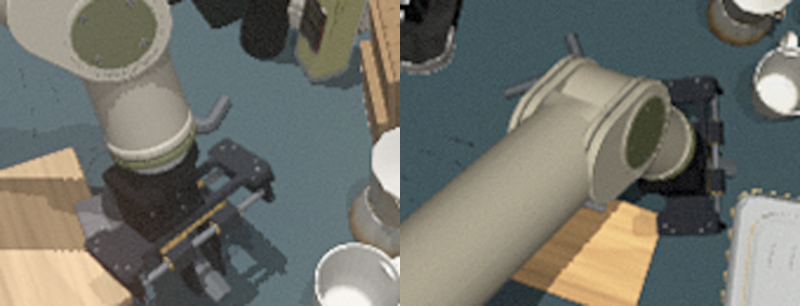

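The key stays between the fingers, its tip at side crop (215,285), and the tool has turned 42°. Continuing.

```bash

python3 -m jog '0.0004,-0.0078,-0.0002,1.4,0,2.7 | 0.001,-0.0155,-0.0005,2.7,0,5.3 | 0.002,-0.0232,-0.001,4.1,0,8 | 0.002,-0.0232,-0.001,4.1,0,8'
python3 -c "
from h import *
o=monitor.get_obs();print(o['joint_pos'].round(1),o['force'],moment(o),np.degrees(np.arctan2(o['eef_rot'][1,1],o['eef_rot'][0,1])));
arc([2,4,6,8,10,12])"
```

```text
t: 16.95
eef_pos: [0.515, -0.2878, 0.094]
eef_rot: [[0.014, 1.0, -0.005], [0.891, -0.014, -0.453], [-0.453, 0.002, -0.891]]
force: [5.8, 3.7, 1.6]
width: 0.0217
grasp_force: 40.0
[-42.9  30.2  64.4 110.7  -1.5  47.4  16.3] [5.80566124 3.65455198 1.61690454] (np.float64(0.38847076515261614), np.float64(0.5458439047458987), np.float64(0.9343146698985149)) -0.8225257337749404
0.0000 -0.0052 -0.0000 0.9 -0.0 1.8;
0.0002 -0.0103 -0.0001 1.8 -0.0 3.6;
0.0005 -0.0155 -0.0003 2.7 -0.0 5.3;
0.0010 -0.0206 -0.0006 3.6 -0.0 7.1;
0.0017 -0.0257 -0.0009 4.5 -0.0 8.9;
0.0025 -0.0308 -0.0013 5.4 -0.0 10.7
```

```bash

python3 -m jog '0.0001,-0.0052,0,0.9,0,1.8 | 0.0004,-0.0103,-0.0002,1.8,0,3.6 | 0.0008,-0.0155,-0.0004,2.7,0,5.3 | 0.0008,-0.0155,-0.0004,2.7,0,5.3'
python3 -c "
from h import *
o=monitor.get_obs();print(o['joint_pos'].round(1),o['force'],moment(o),np.degrees(np.arctan2(o['eef_rot'][1,1],o['eef_rot'][0,1])));
arc([2,4])"
python3 -m jog '0,-0.0052,0,0.9,0,1.8 | 0.0002,-0.0103,-0.0001,1.8,0,3.6 | 0.0002,-0.0103,-0.0001,1.8,0,3.6'
python3 -c "
from h import *
o=monitor.get_obs();print(o['joint_pos'].round(1),o['force'],moment(o),np.degrees(np.arctan2(o['eef_rot'][1,1],o['eef_rot'][0,1])));
arc([2,4])"
```

```text
t: 17.35
eef_pos: [0.4997, -0.2868, 0.094]
eef_rot: [[0.106, 0.993, -0.051], [0.885, -0.117, -0.45], [-0.453, 0.002, -0.892]]
force: [6.8, 2.3, 1.4]
width: 0.0217
grasp_force: 40.0
[-43.7  31.5  65.9 110.5  -2.7  50.   12.1] [6.83120586 2.27031927 1.43360442] (np.float64(0.43700050543521807), np.float64(0.5649106194548009), np.float64(1.001911124890019)) -6.729456116014535
0.0000 -0.0052 -0.0000 0.9 -0.0 1.8;
0.0002 -0.0103 -0.0001 1.8 -0.0 3.6
t: 17.65
eef_pos: [0.4896, -0.2852, 0.094]
eef_rot: [[0.168, 0.982, -0.082], [0.876, -0.187, -0.445], [-0.453, 0.003, -0.892]]
force: [5.1, 2.6, 1.0]
width: 0.0215
grasp_force: 40.0
[-44.1  32.3  66.8 110.4  -3.5  51.8   9.3] [5.09040247 2.619974   1.0084118 ] (np.float64(0.3046070672315044), np.float64(0.52998456004202), np.float64(0.8345916272735243)) -10.750808406168046
0.0000 -0.0052 -0.0000 0.9 -0.0 1.8;
0.0002 -0.0103 -0.0001 1.8 -0.0 3.6
```

Turned 60.7° in total. From here on, 1.5–2° steps while watching the moment (about 0.9 while turning, target about 1.7).

```bash
cat > m.py <<'E'
from h import *
M=[moment()[2]]
o=monitor.get_obs();d=np.array([o['eef_rot'][1,1],-o['eef_rot'][0,1],0]);d/=np.linalg.norm(d);t=np.array([-d[1],d[0],0])
print(o['force'].round(1),"M",np.round(moment(o),2),"tang",round(o['force']@t,1),"rad",round(o['force']@d,1),"yaw",np.degrees(np.arctan2(o['eef_rot'][1,1],o['eef_rot'][0,1])).round(1))
E
python3 -m jog '0,-0.0052,0,0.9,0,1.8 | 0,-0.0052,0,0.9,0,1.8'; python3 m.py
python3 -m jog '0,-0.0052,0,0.9,0,1.8 | 0,-0.0052,0,0.9,0,1.8'; python3 m.py
```

```text
t: 17.85
eef_pos: [0.4846, -0.2842, 0.0939]
eef_rot: [[0.198, 0.975, -0.097], [0.87, -0.221, -0.442], [-0.452, 0.003, -0.892]]
force: [6.9, 2.3, 0.9]
width: 0.0216
grasp_force: 40.0
[6.9 2.3 0.9] M [0.42 0.62 1.04] tang 6.3 rad -3.8 yaw -12.8
t: 18.05
eef_pos: [0.4796, -0.2829, 0.0939]
eef_rot: [[0.229, 0.967, -0.112], [0.862, -0.255, -0.438], [-0.452, 0.003, -0.892]]
force: [6.5, 2.9, 1.3]
width: 0.0215
grasp_force: 40.0
[6.5 2.9 1.3] M [0.37 0.62 1.  ] tang 5.6 rad -4.5 yaw -14.8
```

```bash

python3 -m jog '0,-0.0052,0,0.9,0,1.8 | 0,-0.0052,0,0.9,0,1.8'; python3 m.py
python3 -m jog '0,-0.0039,0,0.7,0,1.3 | 0,-0.0039,0,0.7,0,1.3'|tail -1; python3 m.py
```

```text
t: 18.25
eef_pos: [0.4747, -0.2815, 0.0939]
eef_rot: [[0.259, 0.958, -0.127], [0.854, -0.288, -0.434], [-0.452, 0.004, -0.892]]
force: [6.8, 2.7, 1.0]
width: 0.0212
grasp_force: 40.0
[6.8 2.7 1. ] M [0.39 0.59 0.98] tang 5.7 rad -4.5 yaw -16.8
grasp_force: 40.0
[8.8 4.5 0.9] M [0.47 0.8  1.28] tang 6.9 rad -7.0 yaw -18.2
```

```bash

python3 -m jog '0,-0.0026,0,0.45,0,0.9 | 0,-0.0026,0,0.45,0,0.9'|tail -1; python3 m.py;python3 m.py
```

```text
grasp_force: 40.0
[8.8 3.1 1. ] M [0.49 0.99 1.49] tang 7.3 rad -5.8 yaw -19.1
[8.8 3.1 1. ] M [0.49 0.99 1.49] tang 7.3 rad -5.8 yaw -19.1
```

```bash

python3 -m jog '0,-0.0026,0,0.45,0,0.9 | 0,-0.0026,0,0.45,0,0.9'|tail -1; python3 m.py; python3 -m jog '0,-0.0008,0,0.15,0,0.3 | 0,-0.0008,0,0.15,0,0.3'|tail -1; python3 m.py
```

```text
grasp_force: 40.1
[8.9 2.8 1.7] M [0.5  1.16 1.65] tang 7.3 rad -5.7 yaw -20.1
grasp_force: 40.1
[9.5 2.9 1.1] M [0.54 1.28 1.82] tang 7.9 rad -6.1 yaw -20.4
```

```bash
for i in 1 2 3; do python3 -m jog '0,0,0,0,0,0'|tail -1; python3 m.py; done
```

```text
grasp_force: 40.1
[10.9  2.5  2. ] M [0.63 1.31 1.94] tang 9.4 rad -6.1 yaw -20.4
grasp_force: 40.1
[9.9 1.3 2.8] M [0.59 1.3  1.89] tang 8.8 rad -4.7 yaw -20.4
grasp_force: 40.1
[10.5  2.8  1.1] M [0.6 1.3 1.9] tang 8.9 rad -6.3 yaw -20.4
```

Pulled up to a moment of about 1.7 N m (scaled by the 0.9 friction reading). Now I ease off slightly, open and withdraw upwards.

```bash
python3 -m jog '0,0.0026,0,-0.45,0,-0.9 | 0.0001,0.0052,0,-0.9,0,-1.8 | 0.0001,0.0052,0,-0.9,0,-1.8'|tail -4; python3 m.py; python3 -m jog '0,0,0,0,0,0 | 0,0,0,0,0,0 | 0,0,0,0,0,0 | 0,0,0,0,0,0' 0.06 10; python3 -m jog '0.005,0,-0.009,0,0,0 | 0.014,0,-0.027,0,0,0 | 0.027,0,-0.053,0,0,0 | 0.045,0,-0.089,0,0,0 | 0.06,0,-0.12,0,0,0 | 0.06,0,-0.12,0,0,0 | 0.06,0,-0.12,0,0,0'
```

```text
eef_rot: [[0.284, 0.948, -0.141], [0.846, -0.317, -0.429], [-0.451, 0.003, -0.892]]
force: [6.0, 4.0, 1.8]
width: 0.0214
grasp_force: 40.0
[6.  4.  1.8] M [0.3 0.4 0.7] tang 4.4 rad -5.7 yaw -18.5
t: 20.05
eef_pos: [0.467, -0.2814, 0.0934]
eef_rot: [[0.287, 0.947, -0.147], [0.844, -0.322, -0.429], [-0.453, -0.001, -0.891]]
force: [0.3, -0.1, 0.0]
width: 0.0458
grasp_force: 0.0
t: 20.75
eef_pos: [0.5029, -0.1782, 0.1737]
eef_rot: [[0.286, 0.947, -0.145], [0.844, -0.32, -0.43], [-0.453, 0.001, -0.891]]
force: [-0.4, -0.2, -0.4]
width: 0.0604
grasp_force: 0.0
```

```bash
python3 -m jog '-0.02,0,-0.04,0,0,0 | -0.04,0,-0.08,0,0,0 | -0.06,-0.04,-0.12,0,0,0 | -0.06,-0.08,-0.13,0,0,0 | -0.06,-0.12,-0.13,0,0,0'|head -2
python3 - <<'E'
from h import *
ims=[]
for n in('top','side'):
    c=read_camera(n); np.savez(n+"9.npz",**c); ims.append(c['frame']); P=cloud(c)
    for t in("hex_key","key_long_tip","mug","honey_jar","egg_timer"):
        for r in finder.search_frame(n,t)[:2]: print(n,t,round(r["p"],2),world(c,r["point"]).round(3))
    D=np.radians(-20-90+2); d=np.array([np.cos(D),np.sin(D)]); q=P-C; s=q[...,:2]@d; w=q[...,:2]@[-d[1],d[0]]
    for lo in(.03,.06,.09,.12,.15):
        m=(s>lo)&(s<lo+.02)&(abs(w)<.03)&(P[...,2]>.08)&(P[...,2]<.14)
        if m.sum()>3: print(lo,m.sum(),"topz",np.percentile(P[m][:,2],90).round(4),"w",np.median(w[m]).round(4))
cv2.imwrite('pics/g7.png',np.hstack([cv2.resize(x,(400,306),interpolation=cv2.INTER_CUBIC) for x in(ims[1][170:300,200:370],ims[0][150:280,190:360])])[...,::-1])
E
```

```text
t: 21.25
eef_pos: [0.4358, -0.1483, 0.3055]
top hex_key 0.69 [0.586 0.264 0.043]
top hex_key 0.49 [ 0.663 -0.074  0.01 ]
top key_long_tip 0.63 [ 0.486 -0.24   0.112]
top key_long_tip 0.51 [ 0.663 -0.073  0.015]
top mug 0.66 [ 0.681 -0.382  0.047]
top honey_jar 0.6 [0.44  0.264 0.082]
top egg_timer 0.79 [0.586 0.262 0.046]
0.03 34 topz 0.1217 w 0.004
0.06 54 topz 0.119 w 0.0009
0.09 54 topz 0.1191 w 0.0009
0.12 55 topz 0.1184 w 0.0008
0.15 56 topz 0.1155 w 0.0015
side hex_key 0.79 [ 0.485 -0.228  0.117]
side hex_key 0.55 [ 0.646 -0.065  0.019]
side key_long_tip 0.92 [ 0.478 -0.228  0.117]
side key_long_tip 0.53 [ 0.646 -0.064  0.014]
side mug 0.77 [ 0.683 -0.367  0.049]
side honey_jar 0.71 [0.437 0.263 0.072]
side honey_jar 0.52 [ 0.682 -0.368  0.052]
0.03 68 topz 0.1238 w -0.002
0.06 69 topz 0.1205 w -0.0017
0.09 76 topz 0.1203 w -0.0017
0.12 79 topz 0.1177 w -0.0011
0.15 80 topz 0.1164 w -0.0011
```

View pics/g7.png

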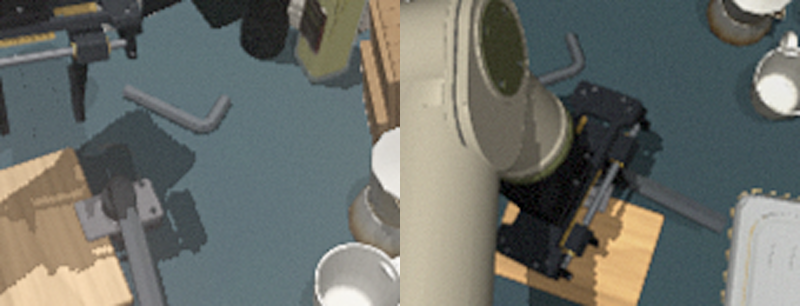

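The key stands seated, with its long arm level at about 111 mm and drooping 2.5° (side crop (145,250)). The bystanders are unmoved and the gripper is clear. Handing in.

```bash
python3 -m jog '0,0,0,0,0,0 | 0,0,0,0,0,0'|head -1; python3 -c "
from h import *
print(finish_job())"
```

```text
t: 22.05
the job is handed in; nothing more can be done
None
```

I turned the key over, seated its short arm on the socket floor, tightened the screw to its stop with about 1.7 N m as estimated from the wrist force, released the key still seated with the jar, mug and timer in place, and handed the job in at 22 s (the hand-in returned no verdict).

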